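# Move the hanging shaping templates into the slotted rack

## Robot

A 6-joint arm with a two-finger parallel gripper is mounted at the origin on a cart in front of the work surface, level with it; the furniture and walls round the work are solid. World frame = base frame: x ahead of the robot, y to its left, z up, the work surface at z = 0. Lengths are in m, angles in rad, forces in N, time in s.
With the tool pointing down it reaches from about 0.15 to 0.775 m from the base axis. Payload 6.1 kg.
Tool frame: the origin (TCP) lies midway between the tips of the shut fingers; the grasp point (between the pads) lies 19 mm behind it; z points along the fingers, y is the line along which they close (so a half turn about z gives the same grasp; the last joint's range is limited). The gripper opens to 85 mm and grips with 20 to 120 N. Pads are 22 mm wide; open, the fingers measure 114 mm over their backs; the gripper's body (76 mm by 85 mm) begins 54 mm behind the grasp point. The pads swing forward as they close: fully open they stand 13 mm farther back than shut.
Start: joints at [1.294, 0.126, -0.04, 1.405, 0, 1.571], TCP at [0.143, 0.505, 0.231] pointing down, gripper open.
Joint ranges: [-2.72, 2.72], [-0.95, 1.95], [-1.27, 1.35], [-1.78, 2.02], [-1.46, 1.47], [-3.14, 3.14]. Speed limits (rad/s): [2.39, 2.39, 3.01, 3.14, 3.14, 3.14].

## Interface

Orientations are given as [roll, pitch, yaw] about the fixed x, y, z axes, in that order (R = Rz(yaw) Ry(pitch) Rx(roll)).
In Python, from plant import manip, optics, finish_job gives the robot as it stands.
- The arm moves only by the shell command python3 -m jog 'ROWS' [FORCE]. ROWS is JSON, a list of rows, each a list of 3 entries, a list of its own where there are three numbers: the shift along the tool's x, y, z in m, then the turn about the tool's z in rad, then the finger opening in m, from 0 to 0.0854. A call has 1 to 20 rows; each row is the pose to reach, as a shift and turn from the pose commanded when the call began, along the tool's axes at that moment; what a row does not reach only later rows make up. A row lasts 1/12 s, in which the tool goes at most 41.7 mm and 7.16 degrees, less where a joint would pass 70% of its speed; a pose out of reach is approached as far as the arm can. A call with a gripper value outside its range is refused whole. The fingers move at their own pace and stop on an object; FORCE is the grip in N (left out, the last holds). Time passes only in rows, so rows that repeat a pose let the fingers close. It gives the time, the measured TCP pose, the force, the opening and the grip force at its end, in the units of the state.
- manip.read_state(): the state, without advancing time (a new reading comes with each control period).
- optics.get_image(name): name is "side" or "top" or "wrist"; returns a dict with "frame" (480x640x3 uint8, red, green, blue), "fx", "fy", "cx", "cy" (pixels), "rvec" (rotation vector, rad) and "tvec" (3), from world to camera coordinates, as OpenCV has them. Camera axes: x right, y down, z forward; pixel columns grow to the right and rows downward; lengths in m; the calibration is good to about 2 mm. A picture is of the moment at which its call begins. There is no depth.
- finish_job(): hands the job in; it is judged then, once.
Trained networks look in a picture, given as the dict that the camera call returned (one of the last four; its "shot" number tells which), for a name from the list of things; names that differ only in an ending like _2 or _b are one class to them, and where a whole thing is asked for, a point or a joint stands for the part that bears it (a point fixed in the world has none). Each returns a list of dicts, best first, with "conf" (0 to 1); they miss things now and then, are a little off and sometimes report something else, mostly with a low value. They report only what shows in the picture. A call takes as long as a camera call. They do not tell look-alikes from the thing itself.
- optics.cut_out(query, picture): "mask" (480x640 bool, what is visible of it) and "box" ([left, top, right, bottom] in pixels, round what is visible of it).
The state is a dict: "t": time; "joint_pos": joint angles; "joint_velocities": joint speeds; "tau": joint torques, N m; "eef_pos": TCP position; "tool_rot": TCP orientation; "ft_force": force on the tool from outside, world axes, zero at the start; "wrist_torque": the same for the moment, N m; "grip_width": finger opening in m; "grasp_force": force on a finger pad.
Only numpy, scipy, OpenCV 4.12 (cv2) and the standard library are available. Lean on these libraries where they do the work, as an engineer would, in place of code of your own. Each camera call takes 0.05 s, during which the arm holds its last target. There are 200 camera calls.

## Task

Take every plywood shaping template off the screw board: lift it, shift it sideways until the screw head is in the wide opening of its keyhole, and pull it off. Stand each one upright, pushed fully down, in a slot of its own in the wooden rack, and leave the sanding block, masking tape and tape measure where they are.

Things in the scene. Friction and masses are not known exactly. Their poses are not given: they have to be found in the camera images.
- red_grip (a point): Plywood template, 100 g, with red plastic grip on top (may be absent). Point: grip centre; grip 14 mm thick (x), 36 wide (y), from 26 below to 23 above it. Below that the 8 mm plate, about 69 wide, down to its flat lower edge 137 below the point. Axes: x through the thickness, away from the robot while it hangs; y along the width, left; z up. The hanging screw shank is 44 mm below the point.
- red_hole (a point): Centre of the red template's wide keyhole opening (26 mm). It lies to the right (-y) of the lower end of a 9 mm upright slot; the shank hangs in the slot's top, 22 mm higher and 17.5 mm to the left (+y). So lift 22 mm (26 at most), shift the template left (+y) 17.5 mm (each within about 4) and the 16 mm head is in the opening; then pull 30 mm or more towards the robot, square off the board.
- blue_grip (a point): Plywood template, 100 g, with blue plastic grip on top (may be absent). Point: grip centre; grip 14 mm thick (x), 36 wide (y), from 26 below to 23 above it. Below that the 8 mm plate, about 69 wide, down to its flat lower edge 137 below the point. Axes: x through the thickness, away from the robot while it hangs; y along the width, left; z up. The hanging screw shank is 44 mm below the point.
- blue_hole (a point): Centre of the blue template's wide keyhole opening (26 mm). It lies to the left (+y) of the lower end of a 9 mm upright slot; the shank hangs in the slot's top, 22 mm higher and 17.5 mm to the right (-y). So lift 22 mm (26 at most), shift the template right (-y) 17.5 mm (each within about 4) and the 16 mm head is in the opening; then pull 30 mm or more towards the robot, square off the board.
- yellow_grip (a point): Plywood template, 100 g, with yellow plastic grip on top (may be absent). Point: grip centre; grip 14 mm thick (x), 36 wide (y), from 26 below to 23 above it. Below that the 8 mm plate, about 69 wide, down to its flat lower edge 137 below the point. Axes: x through the thickness, away from the robot while it hangs; y along the width, left; z up. The hanging screw shank is 44 mm below the point.
- yellow_hole (a point): Centre of the yellow template's wide keyhole opening (26 mm). It lies to the right (-y) of the lower end of a 9 mm upright slot; the shank hangs in the slot's top, 22 mm higher and 17.5 mm to the left (+y). So lift 22 mm (26 at most), shift the template left (+y) 17.5 mm (each within about 4) and the 16 mm head is in the opening; then pull 30 mm or more towards the robot, square off the board.
- green_grip (a point): Plywood template, 100 g, with green plastic grip on top (may be absent). Point: grip centre; grip 14 mm thick (x), 36 wide (y), from 26 below to 23 above it. Below that the 8 mm plate, about 69 wide, down to its flat lower edge 137 below the point. Axes: x through the thickness, away from the robot while it hangs; y along the width, left; z up. The hanging screw shank is 44 mm below the point.
- green_hole (a point): Centre of the green template's wide keyhole opening (26 mm). It lies to the left (+y) of the lower end of a 9 mm upright slot; the shank hangs in the slot's top, 22 mm higher and 17.5 mm to the right (-y). So lift 22 mm (26 at most), shift the template right (-y) 17.5 mm (each within about 4) and the 16 mm head is in the opening; then pull 30 mm or more towards the robot, square off the board.
- board: Fixed upright grey-painted panel on a wooden foot, 370 mm wide (y), 15 thick (x), top edge 153 mm high; origin on the table under the panel, x pointing away from the robot. Four screws stick out towards the robot at 143 mm height, 95 apart (y +142.5 to -142.5): shank 5 mm thick, 16 free, head 16 across, 4 thick. The grips stand above the panel's top edge, free before and behind.
- slot0 (a point): Slot 0 of the loose wooden rack (212 x 106 x 46 mm, 1.5 kg, may get shifted). Point: middle of the slot's floor, 38 mm below the rack's top. Slot 12 mm wide along x, bevelled at the mouth, 82 long along y; z up. Slots lie 48 mm apart along x, slot 0 nearest the robot; each takes one template upright, either face forward. A seated grip point is 137 mm above this point.
- slot1 (a point): Slot 1 of the loose wooden rack (212 x 106 x 46 mm, 1.5 kg, may get shifted). Point: middle of the slot's floor, 38 mm below the rack's top. Slot 12 mm wide along x, bevelled at the mouth, 82 long along y; z up. Slots lie 48 mm apart along x, slot 0 nearest the robot; each takes one template upright, either face forward. A seated grip point is 137 mm above this point.
- slot2 (a point): Slot 2 of the loose wooden rack (212 x 106 x 46 mm, 1.5 kg, may get shifted). Point: middle of the slot's floor, 38 mm below the rack's top. Slot 12 mm wide along x, bevelled at the mouth, 82 long along y; z up. Slots lie 48 mm apart along x, slot 0 nearest the robot; each takes one template upright, either face forward. A seated grip point is 137 mm above this point.
- slot3 (a point): Slot 3 of the loose wooden rack (212 x 106 x 46 mm, 1.5 kg, may get shifted). Point: middle of the slot's floor, 38 mm below the rack's top. Slot 12 mm wide along x, bevelled at the mouth, 82 long along y; z up. Slots lie 48 mm apart along x, slot 0 nearest the robot; each takes one template upright, either face forward. A seated grip point is 137 mm above this point.
- sanding_block: Loose wooden sanding block, 66 x 112 x 32 mm; bystander, leave it alone. Origin at the centre of its underside.
- masking_tape: Loose roll of masking tape lying flat, 105 mm across, 24 mm high; bystander, leave it alone. Origin at the centre of its underside.
- tape_measure: Loose yellow tape measure, 68 x 85 x 34 mm; bystander, leave it alone. Origin at the centre of its underside.
There are look-alikes about, which are no part of the job. What is shaped like the part that bears red_grip but pink is not meant.

How it is judged:
At the end, for the whole second after the job is handed in: Every template present stands in a slot of the rack: fully down (grip point 125 to 143 mm over the slot floor), within 22 mm across and 20 mm along the slot, less than 0.2 rad from upright and at rest (under 0.05 m/s); the rack stands level (((x of red_grip in the frame of slot0 between -0.022 and 0.022 m and y of red_grip in the frame of slot0 between -0.02 and 0.02 m and z of red_grip in the frame of slot0 between 0.125 and 0.143 m) or (x of red_grip in the frame of slot1 between -0.022 and 0.022 m and y of red_grip in the frame of slot1 between -0.02 and 0.02 m and z of red_grip in the frame of slot1 between 0.125 and 0.143 m) or (x of red_grip in the frame of slot2 between -0.022 and 0.022 m and y of red_grip in the frame of slot2 between -0.02 and 0.02 m and z of red_grip in the frame of slot2 between 0.125 and 0.143 m) or (x of red_grip in the frame of slot3 between -0.022 and 0.022 m and y of red_grip in the frame of slot3 between -0.02 and 0.02 m and z of red_grip in the frame of slot3 between 0.125 and 0.143 m)) and angle between each of red_grip, blue_grip, yellow_grip, green_grip's own z axis and vertical below 0.2 rad and linear speed of each of red, blue, yellow, green below 0.05 m/s and ((x of blue_grip in the frame of slot0 between -0.022 and 0.022 m and y of blue_grip in the frame of slot0 between -0.02 and 0.02 m and z of blue_grip in the frame of slot0 between 0.125 and 0.143 m) or (x of blue_grip in the frame of slot1 between -0.022 and 0.022 m and y of blue_grip in the frame of slot1 between -0.02 and 0.02 m and z of blue_grip in the frame of slot1 between 0.125 and 0.143 m) or (x of blue_grip in the frame of slot2 between -0.022 and 0.022 m and y of blue_grip in the frame of slot2 between -0.02 and 0.02 m and z of blue_grip in the frame of slot2 between 0.125 and 0.143 m) or (x of blue_grip in the frame of slot3 between -0.022 and 0.022 m and y of blue_grip in the frame of slot3 between -0.02 and 0.02 m and z of blue_grip in the frame of slot3 between 0.125 and 0.143 m)) and ((x of yellow_grip in the frame of slot0 between -0.022 and 0.022 m and y of yellow_grip in the frame of slot0 between -0.02 and 0.02 m and z of yellow_grip in the frame of slot0 between 0.125 and 0.143 m) or (x of yellow_grip in the frame of slot1 between -0.022 and 0.022 m and y of yellow_grip in the frame of slot1 between -0.02 and 0.02 m and z of yellow_grip in the frame of slot1 between 0.125 and 0.143 m) or (x of yellow_grip in the frame of slot2 between -0.022 and 0.022 m and y of yellow_grip in the frame of slot2 between -0.02 and 0.02 m and z of yellow_grip in the frame of slot2 between 0.125 and 0.143 m) or (x of yellow_grip in the frame of slot3 between -0.022 and 0.022 m and y of yellow_grip in the frame of slot3 between -0.02 and 0.02 m and z of yellow_grip in the frame of slot3 between 0.125 and 0.143 m)) and ((x of green_grip in the frame of slot0 between -0.022 and 0.022 m and y of green_grip in the frame of slot0 between -0.02 and 0.02 m and z of green_grip in the frame of slot0 between 0.125 and 0.143 m) or (x of green_grip in the frame of slot1 between -0.022 and 0.022 m and y of green_grip in the frame of slot1 between -0.02 and 0.02 m and z of green_grip in the frame of slot1 between 0.125 and 0.143 m) or (x of green_grip in the frame of slot2 between -0.022 and 0.022 m and y of green_grip in the frame of slot2 between -0.02 and 0.02 m and z of green_grip in the frame of slot2 between 0.125 and 0.143 m) or (x of green_grip in the frame of slot3 between -0.022 and 0.022 m and y of green_grip in the frame of slot3 between -0.02 and 0.02 m and z of green_grip in the frame of slot3 between 0.125 and 0.143 m)) and angle between slot0's own z axis and vertical below 0.05 rad); the robot touches nothing.
It fails at once if the sanding block is moved more than 30 mm (distance of sanding_block from where it was at the start of the episode above 0.03 m).
It fails at once if the masking tape is moved more than 30 mm (distance of masking_tape from where it was at the start of the episode above 0.03 m).
It fails at once if the tape measure is moved more than 30 mm (distance of tape_measure from where it was at the start of the episode above 0.03 m).
Of red, blue, yellow, green only 3 to 4 are there at a start; the rules pass over those that are not, and their reading is None.
At some moment in a run one of rack may be knocked a few centimetres aside while the robot is not near it.
It also fails if it takes over 208 s, if anything falls off the work surface, if the arm or the gripper's body presses on something with over 40 N, if the wrist force passes 120 N, or if a joint passes its speed limit or range.

## Working session

There is one attempt and no reset: what is moved stays moved. The work goes in short steps, Python scripts to look and compute and a shell command to move; the robot and the scene stay as the last step left them, time stands still between calls to the robot, and variables do not carry over. Pictures are saved under pics/ and viewed, at most 14 in all, crops included, and the job is handed in when it is done.

```bash
ls; mkdir -p pics
cat > h.py <<'E'
import numpy as np, cv2
from plant import manip, optics
def shot(n,save=None):
    p=optics.get_image(n)
    if save: cv2.imwrite('pics/'+save,p['frame'][:,:,::-1])
    return p
def ray(p,u,v):
    R=cv2.Rodrigues(np.array(p['rvec'],float))[0];t=np.array(p['tvec'],float).ravel()
    d=R.T@np.array([(u-p['cx'])/p['fx'],(v-p['cy'])/p['fy'],1]);return -R.T@t,d
def at(p,u,v,axis,val):
    o,d=ray(p,u,v);return o+d*(val-o[axis])/d[axis]
def proj(p,X):
    R=cv2.Rodrigues(np.array(p['rvec'],float))[0];c=R@np.array(X,float)+np.array(p['tvec'],float).ravel()
    return np.array([p['fx']*c[0]/c[2]+p['cx'],p['fy']*c[1]/c[2]+p['cy']])
def tri(obs):
    A=np.zeros((3,3));b=np.zeros(3)
    for p,u,v in obs:
        o,d=ray(p,u,v);d/=np.linalg.norm(d);M=np.eye(3)-np.outer(d,d);A+=M;b+=M@o
    return np.linalg.solve(A,b)
E
python3 - <<'E'
from h import *
a=shot('side','s0.png');b=shot('top','t0.png');w=shot('wrist','w0.png')
np.set_printoptions(precision=4,suppress=True)
for n,p in zip(('side','top','wrist'),(a,b,w)):
    o,d=ray(p,320,240);print(n,o,d)
    for q in ['red_grip','blue_grip','yellow_grip','green_grip','board','slot0','sanding_block','masking_tape','tape_measure']:
        for r in optics.cut_out(q,p)[:3]: print(' ',q,round(r['conf'],2),np.array(r['box']).round(),r['mask'].sum())
print(manip.read_state())
E
```

```text
pics
side [0.0206 1.2984 0.6554] [ 0.335  -0.8666 -0.3702]
  red_grip 0.91 [199. 306. 233. 390.] 2163
  red_grip 0.75 [280. 230. 296. 307.] 878
  blue_grip 0.62 [290. 216. 303. 287.] 638
  yellow_grip 0.68 [310. 193. 324. 255.] 491
  green_grip 0.88 [304. 204. 316. 273.] 545
  board 0.94 [231. 216. 325. 324.] 2417
  slot0 0.7 [322. 225. 387. 257.] 1680
  slot0 0.27 [231. 244. 316. 325.] 2173
  sanding_block 0.62 [311. 309. 347. 340.] 1099
  sanding_block 0.6 [296. 215. 306. 286.] 590
  sanding_block 0.51 [305. 202. 313. 270.] 533
  masking_tape 0.88 [338. 281. 383. 310.] 995
  tape_measure 0.59 [359. 264. 383. 287.] 514
top [0.2362 0.1268 1.5574] [ 0.1578 -0.0087 -0.9876]
  red_grip 0.96 [259. 218. 286. 233.] 345
  red_grip 0.64 [144. 218. 172. 246.] 229
  blue_grip 0.66 [293. 208. 322. 227.] 389
  yellow_grip 0.82 [368. 197. 404. 215.] 424
  green_grip 0.68 [330. 206. 360. 222.] 392
  board 0.85 [251. 171. 402. 231.] 4687
  slot0 0.82 [424. 178. 474. 269.] 3685
  slot0 0.42 [330. 206. 359. 222.] 438
  slot0 0.41 [294. 211. 324. 230.] 412
  sanding_block 0.61 [252. 249. 299. 292.] 1058
  masking_tape 0.67 [308. 258. 351. 301.] 693
  masking_tape 0.49 [256. 211. 287. 234.] 392
  tape_measure 0.62 [363. 256. 398. 287.] 623
wrist [0.0782 0.5249 0.3736] [ 0.2675 -0.0793 -0.9604]
  masking_tape 0.67 [ 58. 459.  89. 480.] 370
{'t': 1.5, 'joint_pos': array([ 1.294 ,  0.1258, -0.0396,  1.4054, -0.    ,  1.5708]), 'joint_velocities': array([ 0.0003, -0.0009,  0.0001, -0.0007, -0.0009, -0.0013]), 'tau': array([  0.0008, -43.5698,  35.3085,   0.0014,  -0.0001,  -0.    ]), 'eef_pos': array([0.1435, 0.505 , 0.2313]), 'tool_rot': array([-3.1415,  0.    ,  2.8648]), 'ft_force': array([ 0.1602,  0.1322, -0.0903]), 'wrist_torque': array([-0.0121,  0.0122,  0.0156]), 'grasp_force': 0.0, 'grip_width': 0.08542922905115023}
```

```bash
python3 -c "
import cv2,numpy as np
" ; ls pics; python3 -m jog --help 2>&1 | head -20
```

```text
s0.png
t0.png
w0.png
invalid input: not JSON, or not a number
```

View pics/s0.png

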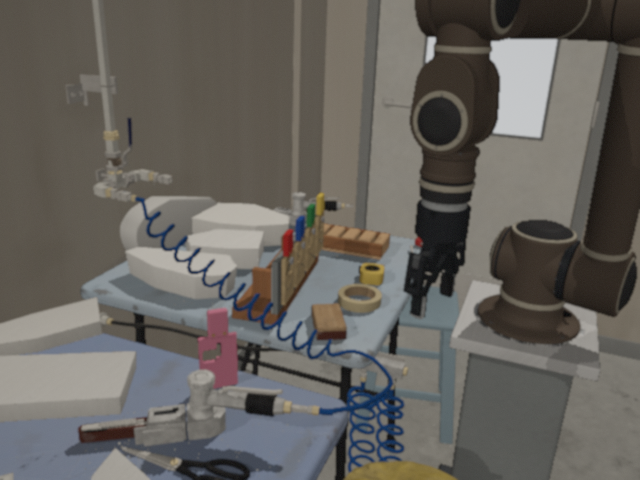

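View pics/t0.png

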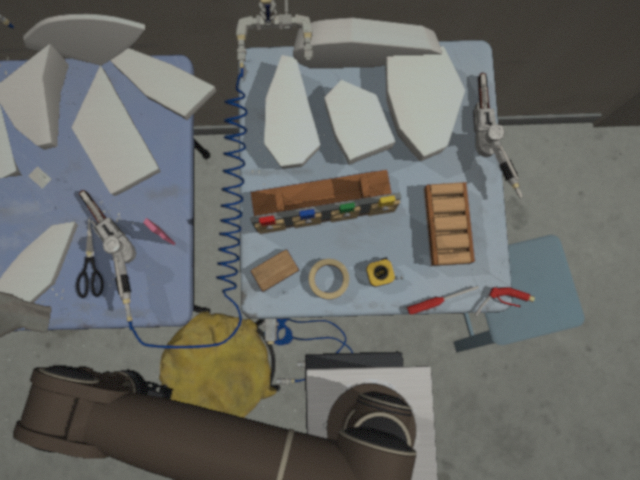

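Side view: the red, blue, green and yellow grips stand on the board at about (288,243), (299,228), (310,215) and (320,203), with the rack at (355,240). A pink look-alike is on the other table. The top view shows the grips at (268,220), (307,215), (347,208) and (388,201), and the rack at (450,224).

```bash
cat >> h.py <<'E'
HUE={'red':[(0,6),(172,180)],'blue':[(105,125)],'green':[(50,85)],'yellow':[(20,33)]}
def grip_px(p,c,box=None):
    h=cv2.cvtColor(p['frame'],cv2.COLOR_RGB2HSV);m=np.zeros(h.shape[:2],bool)
    for lo,hi in HUE[c]: m|=(h[:,:,0]>=lo)&(h[:,:,0]<=hi)&(h[:,:,1]>120)&(h[:,:,2]>50)
    if box is not None:
        k=np.zeros_like(m);l,t,r,b=[int(x) for x in box];k[max(t-3,0):b+3,max(l-3,0):r+3]=1;m&=k
    n,_,st,ce=cv2.connectedComponentsWithStats(m.astype(np.uint8))
    if n<2: return None
    i=1+np.argmax(st[1:,4]);return ce[i],st[i]
E
python3 - <<'E'
from h import *
np.set_printoptions(precision=4,suppress=True)
a=shot('side');b=shot('top')
ba={'red':(280,230,296,307),'blue':(290,216,303,287),'green':(304,204,316,273),'yellow':(310,193,324,255)}
bb={'red':(259,218,286,233),'blue':(293,208,322,227),'green':(330,206,360,222),'yellow':(368,197,404,215)}
for c in ba:
    x=grip_px(a,c,ba[c]);y=grip_px(b,c,bb[c]);print(c,x,y)
    X=tri([(a,*x[0]),(b,*y[0])]);print(X,at(b,*y[0],2,.205))
# rack top from mask
r=optics.cut_out('slot0',b)[0];m=r['mask'].astype(np.uint8)
q=cv2.minAreaRect(cv2.findContours(m,0,2)[0][0]);print(q)
P=cv2.boxPoints(q);W=np.array([at(b,*x,2,.046) for x in P]);print(W,np.linalg.norm(W-np.roll(W,1,0),axis=1),W.mean(0))
f=b['frame'][160:285,230:490,::-1];cv2.imwrite('pics/t1.png',cv2.resize(f,None,fx=3,fy=3,interpolation=2))
E
```

```text
red (array([287.2389, 242.5354]), array([282, 229,  11,  28, 226], dtype=int32)) (array([266.6562, 220.2578]), array([259, 216,  16,  10, 128], dtype=int32))
[0.5063 0.2391 0.1834] [0.5025 0.2375 0.205 ]
blue (array([299.5125, 227.7063]), array([296, 216,   8,  24, 160], dtype=int32)) (array([306.7576, 213.5051]), array([300, 210,  15,   9,  99], dtype=int32))
[0.5195 0.1439 0.1834] [0.5157 0.1439 0.205 ]
green (array([310.3178, 214.5981]), array([307, 205,   7,  21, 107], dtype=int32)) (array([346.3924, 206.9873]), array([340, 204,  14,   8,  79], dtype=int32))
[0.5321 0.0497 0.1841] [0.5284 0.0511 0.205 ]
yellow (array([319.9018, 204.2086]), array([316, 193,   9,  23, 163], dtype=int32)) (array([386.2467, 201.02  ]), array([378, 196,  18,  12, 150], dtype=int32))
[ 0.5445 -0.0453  0.181 ] [ 0.5397 -0.0421  0.205 ]
((448.608154296875, 223.72576904296875), (82.23931121826172, 45.08952331542969), 84.95755004882812)
[[ 0.6159 -0.1587  0.046 ]
 [ 0.6229 -0.2763  0.046 ]
 [ 0.4073 -0.2795  0.046 ]
 [ 0.4004 -0.1645  0.046 ]] [0.2156 0.1178 0.2157 0.1151] [ 0.5116 -0.2198  0.046 ]
```

View pics/t1.png

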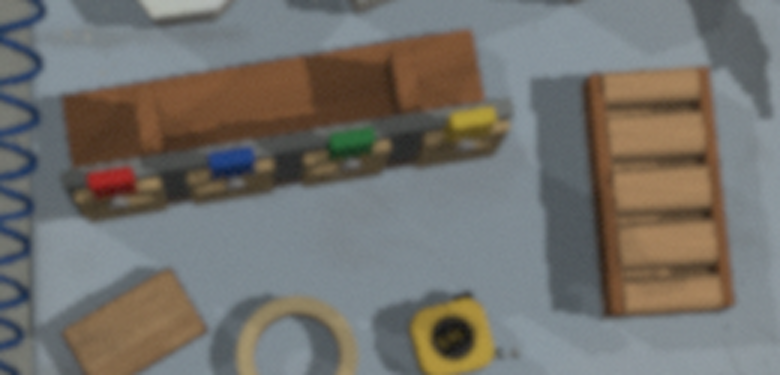

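The crop confirms the four grips in a row on the board, yawed about 0.13 rad. The rack has four slots, between five light blocks. Before moving I'll check how high the blue hose hangs.

```bash
cat >> h.py <<'E'
def go(x,y,z,yaw):
    s=manip.read_state();d=np.array([x,y,z])-s['eef_pos'];R=cv2.Rodrigues(np.zeros(3))[0]
    r,p,w=s['tool_rot'];from scipy.spatial.transform import Rotation as Q
    t=Q.from_euler('xyz',[r,p,w]).inv().apply(d);dy=(yaw-w+np.pi)%(2*np.pi)-np.pi
    print('shift',t.round(4),'turn',round(-dy,4),'dist',np.linalg.norm(d).round(3),'rows',max(np.linalg.norm(d)/.0417,abs(dy)/.125).round(1),'q',s['joint_pos'].round(2))
E
python3 - <<'E'
from h import *
np.set_printoptions(precision=3,suppress=True)
a=shot('side');b=shot('top')
for u,v in [(150,220),(190,265),(225,300),(255,320),(300,345),(370,365)]: print((u,v),at(a,u,v,1,.28),at(a,u,v,1,.34))
for u,v in [(238,100),(232,200),(228,260),(240,300)]: print((u,v),at(b,u,v,2,.0),at(b,u,v,2,.2))
go(.30,.20,.33,1.704)
E
```

```text
(150, 220) [0.833 0.28  0.194] [0.785 0.34  0.222]
(190, 265) [0.731 0.28  0.102] [0.689 0.34  0.135]
(225, 300) [0.641 0.28  0.032] [0.604 0.34  0.069]
(255, 320) [ 0.564  0.28  -0.001] [0.532 0.34  0.038]
(300, 345) [ 0.453  0.28  -0.037] [0.427 0.34  0.004]
(370, 365) [ 0.291  0.28  -0.043] [ 0.275  0.34  -0.001]
(238, 100) [0.885 0.328 0.   ] [0.802 0.303 0.2  ]
(232, 200) [0.601 0.347 0.   ] [0.554 0.319 0.2  ]
(228, 260) [0.439 0.359 0.   ] [0.413 0.329 0.2  ]
(240, 300) [0.332 0.328 0.   ] [0.32  0.302 0.2  ]
shift [-0.234 -0.251 -0.099] turn 1.1608 dist 0.357 rows 9.3 q [ 1.29  0.13 -0.04  1.41 -0.    1.57]
```

```bash
python3 -m jog '[[[-0.03,-0.03,-0.04],0.1,0.085],[[-0.06,-0.06,-0.07],0.22,0.085],[[-0.09,-0.09,-0.099],0.34,0.085],[[-0.12,-0.12,-0.099],0.46,0.085],[[-0.15,-0.15,-0.099],0.58,0.085],[[-0.175,-0.18,-0.099],0.7,0.085],[[-0.2,-0.2,-0.099],0.82,0.085],[[-0.22,-0.225,-0.099],0.94,0.085],[[-0.234,-0.251,-0.099],1.06,0.06],[[-0.234,-0.251,-0.099],1.161,0.06],[[-0.234,-0.251,-0.099],1.161,0.06]]'; python3 -c "
from h import *
go(.52,.15,.33,1.704)
w=shot('wrist');o,d=ray(w,320,240);print(o,d)"
```

```text
t: 2.67
eef_pos: [0.3007, 0.1976, 0.3307]
tool_rot: [3.141, -0.001, 1.695]
ft_force: [-0.4, -0.6, 0.6]
grip_width: 0.0605
grasp_force: 0.0
shift [-0.0745  0.2117  0.0009] turn -0.0086 dist 0.224 rows 5.4 q [ 0.58 -0.16 -0.1   1.63  0.    2.03]
[0.29205942 0.26620884 0.47374727] [ 0.03351582 -0.27616535 -0.96060467]
```

```bash
python3 -m jog '[[[-0.015,0.04,0],0,0.06],[[-0.03,0.08,0],0,0.06],[[-0.045,0.12,0],0,0.06],[[-0.05,0.16,0],0,0.06],[[-0.05,0.19,0],0,0.06],[[-0.05,0.2,0],0,0.06],[[-0.05,0.2,0],0,0.06]]'
python3 - <<'E'
from h import *
np.set_printoptions(precision=4,suppress=True)
w=shot('wrist','w1.png')
for c in HUE:
    for r in optics.cut_out(c+'_grip',w)[:4]: print(c,round(r['conf'],2),np.array(r['box']).round())
    x=grip_px(w,c);print(c,x[0],x[1],at(w,*x[0],2,.21))
E
```

```text
t: 3.3
eef_pos: [0.5066, 0.1784, 0.328]
tool_rot: [-3.138, 0.0, 1.708]
ft_force: [-0.8, -0.7, 0.3]
grip_width: 0.06
grasp_force: 0.0
red 0.65 [322.  93. 347. 185.]
red 0.34 [323. 192. 341. 302.]
red [332.8795 139.2672] [ 322  111   22   58 1145] [0.5057 0.2401 0.21  ]
blue 0.78 [320. 192. 344. 300.]
blue [450.0605  42.3298] [ 196    0  444  104 6213] [0.568  0.3064 0.21  ]
green 0.88 [322. 300. 338. 413.]
green [330.0313 375.2927] [ 322  339   17   71 1117] [0.5289 0.0659 0.21  ]
yellow [112.4048  33.4359] [  32    0  205   84 7189] [0.3646 0.2836 0.21  ]
```

View pics/w1.png

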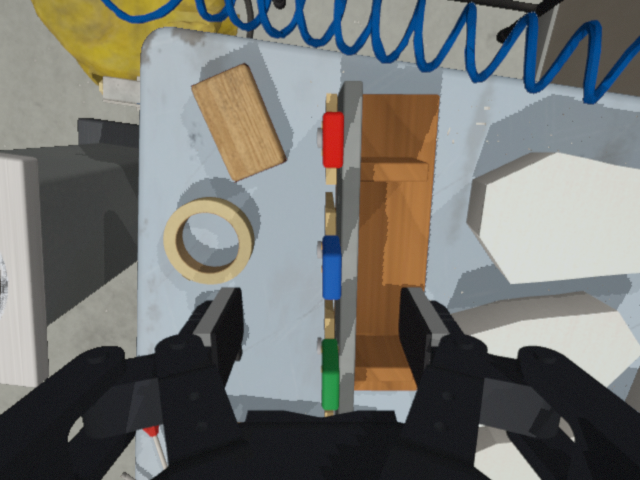

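The wrist view has image right = +x and up = +y. It shows red at (333,139), blue at (332,267) and green at (330,375), all aligned with the tool, with the fingers clear. Positions agree with the triangulation. I'll grasp red next.

```bash
python3 -c "
from h import *
go(.506,.2393,.171,1.704)"
```

```text
shift [0.0611 0.0108 0.1601] turn 0.0023 dist 0.172 rows 4.1 q [0.34 0.17 0.23 1.63 0.   1.77]
```

```bash
python3 -m jog '[[[0.03,0.005,0.0],0,0.045],[[0.06,0.01,0.0],0,0.045],[[0.06,0.01,0.04],0,0.045],[[0.06,0.01,0.06],0,0.045],[[0.06,0.01,0.06],0,0.045],[[0.06,0.01,0.06],0,0.045]]'
python3 - <<'E'
from h import *
np.set_printoptions(precision=4,suppress=True)
go(.506,.2393,.171,1.704)
w=shot('wrist','w2.png')
x=grip_px(w,'red',(150,100,520,480));print(x,at(w,*x[0],2,.21)); print(proj(w,[.506,.2393,.21]))
E
```

```text
t: 4.05
eef_pos: [0.5052, 0.2373, 0.2706]
tool_rot: [-3.14, 0.0, 1.705]
ft_force: [0.3, -0.2, 0.5]
grip_width: 0.0448
grasp_force: 0.0
shift [0.002  0.0011 0.0996] turn 0.001 dist 0.1 rows 2.4 q [0.44 0.2  0.13 1.51 0.   1.88]
(array([322.4493, 243.9973]), array([ 310,  205,   26,   79, 1843], dtype=int32)) [0.5051 0.2452 0.21  ]
[322.6194 254.415 ]
```

View pics/w2.png

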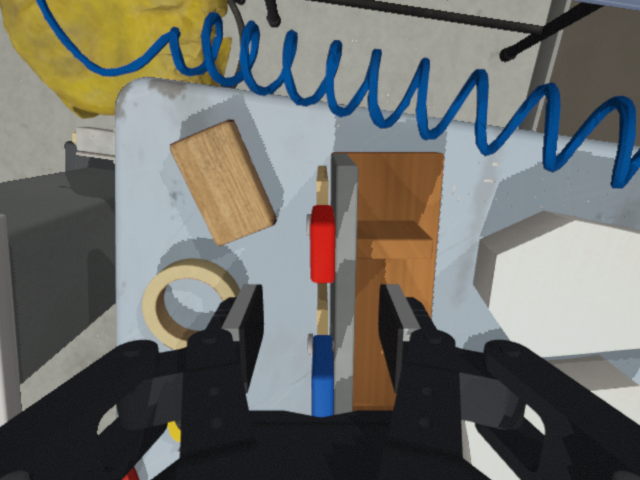

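Red is at (322,244), centred between the fingers. I'll descend, close, and check the grasp.

```bash
python3 -m jog '[[[0.003,0.001,0.035],0,0.045],[[0.003,0.001,0.07],0,0.045],[[0.003,0.001,0.09],0,0.045],[[0.003,0.001,0.1],0,0.045],[[0.003,0.001,0.1],0,0.045],[[0.003,0.001,0.1],0,0.0],[[0.003,0.001,0.1],0,0.0],[[0.003,0.001,0.1],0,0.0],[[0.003,0.001,0.1],0,0.0],[[0.003,0.001,0.1],0,0.0],[[0.003,0.001,0.1],0,0.0],[[0.003,0.001,0.1],0,0.0]]' 80
```

```text
t: 5.1
eef_pos: [0.5084, 0.241, 0.1726]
tool_rot: [3.138, -0.001, 1.704]
ft_force: [-0.2, -0.6, 7.0]
grip_width: 0.0132
grasp_force: 78.6
```

```bash
python3 -m jog '[[[0,0,-0.008],0,0],[[0,0,-0.016],0,0],[[0,0,-0.022],0,0],[[0,0,-0.022],0,0],[[0,0,-0.022],0,0]]'; python3 -m jog '[[[0.006,0,0],0,0],[[0.012,0,0],0,0],[[0.0175,0,0],0,0],[[0.0175,0,0],0,0],[[0.0175,0,0],0,0]]'
```

```text
t: 5.52
eef_pos: [0.5077, 0.2406, 0.1929]
tool_rot: [3.141, -0.0, 1.704]
ft_force: [0.4, 0.1, -1.6]
grip_width: 0.0132
grasp_force: 77.9
t: 5.93
eef_pos: [0.5048, 0.2583, 0.1919]
tool_rot: [-3.141, 0.0, 1.705]
ft_force: [-0.0, -1.0, -1.8]
grip_width: 0.013
grasp_force: 77.9
```

```bash
python3 -m jog '[[[0,-0.008,0],0,0],[[0,-0.016,0],0,0],[[0,-0.024,0],0,0],[[0,-0.024,0],0,0]]'; python3 -m jog '[[[0,-0.012,0],0,0],[[0,-0.025,0],0,0],[[0,-0.04,0],0,0],[[0,-0.05,0],0,0],[[0,-0.05,0],0,0],[[0,-0.05,0],0,0]]';python3 - <<'E'
from h import *
b=shot('top');a=shot('side')
f=np.hstack([cv2.resize(b['frame'][150:300,240:500],(400,230)),cv2.resize(a['frame'][180:330,200:460],(400,230))])
cv2.imwrite('pics/c3.png',f[:,:,::-1])
E
```

```text
t: 6.27
eef_pos: [0.4795, 0.2541, 0.1927]
tool_rot: [-3.141, 0.0, 1.704]
ft_force: [-0.2, -0.2, -1.5]
grip_width: 0.013
grasp_force: 78.1
t: 6.77
eef_pos: [0.4315, 0.248, 0.1927]
tool_rot: [3.14, -0.0, 1.704]
ft_force: [-0.3, -0.1, -1.5]
grip_width: 0.0131
grasp_force: 78.3
```

View pics/c3.png

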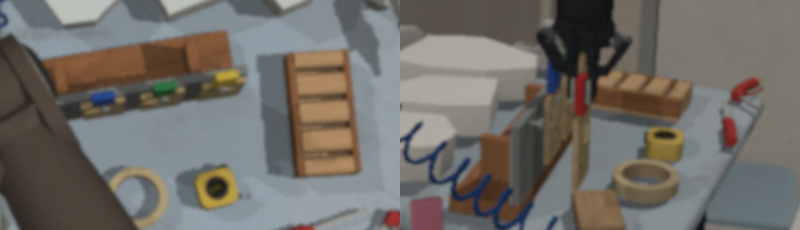

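Red is off the board and hangs free, clear of the sanding block. I'll raise it, carry it in front of the board, and view the rack.

```bash
python3 -m jog '[[[0,0,-0.02],0,0],[[0,0,-0.05],0,0],[[0,0,-0.08],0,0],[[-0.02,0,-0.11],0,0],[[-0.05,-0.005,-0.13],0,0],[[-0.08,-0.01,-0.137],0,0],[[-0.11,-0.015,-0.137],0,0],[[-0.14,-0.02,-0.137],0,0],[[-0.17,-0.025,-0.137],0.02,0],[[-0.2,-0.03,-0.137],0.04,0],[[-0.23,-0.035,-0.137],0.06,0],[[-0.26,-0.04,-0.137],0.08,0],[[-0.29,-0.045,-0.137],0.1,0],[[-0.32,-0.048,-0.137],0.1,0],[[-0.35,-0.05,-0.137],0.1,0],[[-0.38,-0.053,-0.137],0.1,0],[[-0.41,-0.03,-0.137],0.1,0],[[-0.44,0,-0.137],0.1,0],[[-0.455,0.02,-0.137],0.1,0],[[-0.455,0.02,-0.137],0.1,0]]'
python3 - <<'E'
from h import *
np.set_printoptions(precision=4,suppress=True)
w=shot('wrist','w4.png');b=shot('top')
for p in (w,b):
  for r in optics.cut_out('slot0',p)[:2]: print(round(r['conf'],2),np.array(r['box']).round())
for p in (w,): 
  for X in [(.6159,-.1587),(.6229,-.2763),(.4073,-.2795),(.4004,-.1645)]: print(proj(p,[*X,.046]))
E
```

```text
t: 8.53
eef_pos: [0.5156, -0.2036, 0.3262]
tool_rot: [-3.139, -0.001, 1.601]
ft_force: [-1.9, 0.1, -2.4]
grip_width: 0.013
grasp_force: 78.7
0.69 [220. 156. 420. 257.]
0.91 [424. 181. 473. 268.]
[417.4282 153.4724]
[413.7376 258.9735]
[224.165  256.2152]
[213.713 152.92 ]
```

View pics/w4.png

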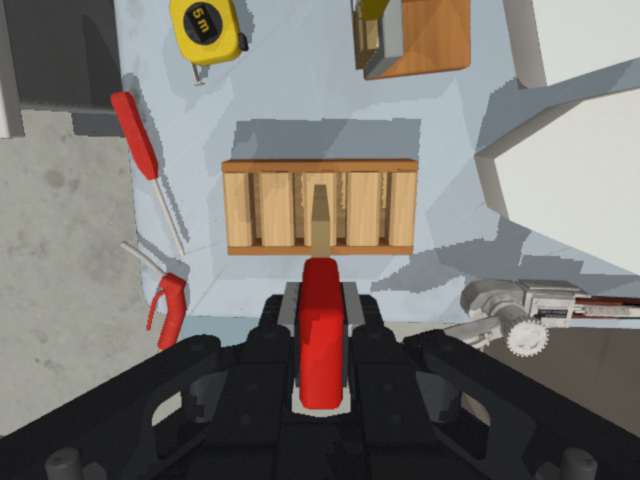

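The wrist view shows the rack from about (223,160) to (417,255), with dark slot gaps near x≈257, 298, 341 and 386. The red template is held edge-on. I'll enlarge the crop to measure the slots.

Run:
```python
from h import *
f=cv2.imread('pics/w4.png')[150:265,215:425];cv2.imwrite('pics/w4c.png',cv2.resize(f,(798,437),interpolation=2))
g=cv2.cvtColor(f,6)
for r0 in (25,32,70,80): print(r0+150,list(g[r0:r0+5].mean(0).astype(int)))
```

```text
175 [np.int64(187), np.int64(189), np.int64(189), np.int64(188), np.int64(183), np.int64(180), np.int64(177), np.int64(159), np.int64(147), np.int64(151), np.int64(170), np.int64(176), np.int64(177), np.int64(176), np.int64(174), np.int64(174), np.int64(175), np.int64(175), np.int64(173), np.int64(171), np.int64(169), np.int64(167), np.int64(168), np.int64(175), np.int64(177), np.int64(177), np.int64(175), np.int64(173), np.int64(164), np.int64(142), np.int64(130), np.int64(129), np.int64(123), np.int64(89), np.int64(69), np.int64(64), np.int64(65), np.int64(69), np.int64(89), np.int64(105), np.int64(110), np.int64(110), np.int64(110), np.int64(114), np.int64(132), np.int64(140), np.int64(146), np.int64(160), np.int64(164), np.int64(163), np.int64(163), np.int64(163), np.int64(164), np.int64(164), np.int64(163), np.int64(162), np.int64(161), np.int64(162), np.int64(162), np.int64(160), np.int64(158), np.int64(156), np.int64(154), np.int64(156), np.int64(163), np.int64(165), np.int64(165), np.int64(163), np.int64(163), np.int64(165), np.int64(168), np.int64(169), np.int64(167), np.int
[... 10769 characters left out ...]
 np.int64(145), np.int64(121), np.int64(108), np.int64(107), np.int64(107), np.int64(106), np.int64(90), np.int64(72), np.int64(66), np.int64(68), np.int64(84), np.int64(122), np.int64(142), np.int64(150), np.int64(153), np.int64(161), np.int64(172), np.int64(175), np.int64(175), np.int64(174), np.int64(174), np.int64(179), np.int64(182), np.int64(181), np.int64(178), np.int64(176), np.int64(175), np.int64(175), np.int64(176), np.int64(176), np.int64(174), np.int64(172), np.int64(171), np.int64(166), np.int64(158), np.int64(158), np.int64(178), np.int64(187), np.int64(189), np.int64(189), np.int64(189), np.int64(189), np.int64(189), np.int64(189), np.int64(189), np.int64(189), np.int64(189)]
```

View pics/w4c.png

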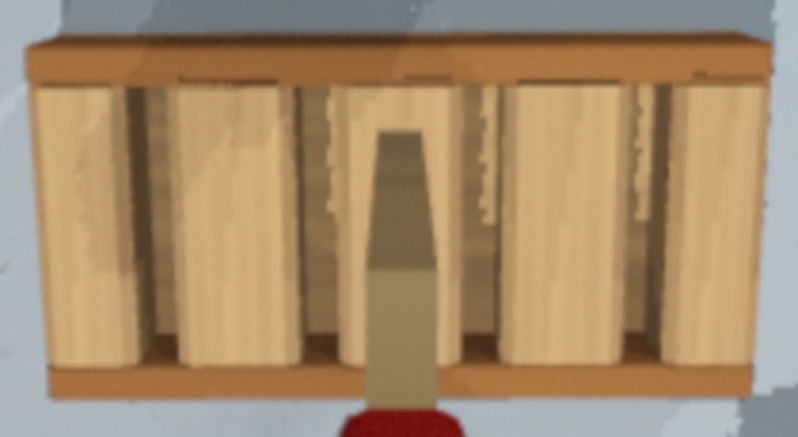

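The crop shows four slot mouths. By intensity profile their centres are u=255, 298, 341.2, 384.4 at v=232 and u=252.5, 297, 342, 386.5 at v=177. The inner rail edges are at v≈172 and v≈246.

```bash
cat > rack.py <<'E'
from h import *
def fit(p,ub,vb,ut,vt,vi,vo):
    np.set_printoptions(precision=4,suppress=True)
    B=np.array([at(p,u,vb,2,.046)[:2] for u in ub]);T=np.array([at(p,u,vt,2,.046)[:2] for u in ut])
    d=(T-B)[:, :];yaws=np.arctan2(-d[:,0],d[:,1]);M=(B+T)/2;q=M[-1]-M[0]
    print('slot yaws',yaws,'row yaw',np.arctan2(q[1],q[0]),'spacing',np.linalg.norm(np.diff(M,axis=0),axis=1))
    C=[]
    for b,t,u in zip(B,T,ub):
        y1=at(p,u,vi,2,.046)[1];y2=at(p,u,vo,2,.046)[1];ym=(y1+y2)/2
        C.append(b+(t-b)*(ym-b[1])/(t[1]-b[1]))
    print('len',y1-y2,'centres');print(np.array(C))
E
python3 - <<'E'
from rack import *
p=optics.get_image('wrist')
fit(p,[255,298,341.2,384.4],232,[252.5,297,342,386.5],177,172,246)
s=manip.read_state();print(s['eef_pos'],s['tool_rot'],s['t'])
b=shot('top')
E
```

```text
slot yaws [0.0312 0.0341 0.0319 0.0385] row yaw 0.03213726532618559 spacing [0.0483 0.0487 0.0484]
len 0.08334951281139535 centres
[[ 0.4381 -0.2222]
 [ 0.4864 -0.2207]
 [ 0.535  -0.2192]
 [ 0.5834 -0.2176]]
[ 0.5114 -0.1999  0.3297] [3.1414 0.0001 1.6041] 8.7833
```

The pixels came from a picture taken before the arm had settled, so I'll register them onto a fresh picture.

Run:
```python
from rack import *
p=shot('wrist','w5.png')
o=cv2.imread('pics/w4.png',0)[155:258,222:419];n=cv2.cvtColor(p['frame'],7)
# mask off template strip by matching left and right halves separately
for c0,c1 in ((0,85),(110,197)):
    r=cv2.matchTemplate(n[120:300,180:460],o[:,c0:c1],5);_,v,_,l=cv2.minMaxLoc(r)
    print(v,l[0]+180-222-c0,l[1]+120-155)
g=n[150:265,215:425].astype(int)
d=np.abs(np.diff(g[76:81].mean(0)))
for r0 in (20,25,70,80):
    k=g[r0:r0+5].mean(0);print(r0+150,' '.join(f'{i+215}:{int(k[i])}' for i in list(range(24,54))+list(range(150,185))))
```

```text
0.9763087034225464 3 3
0.9796239733695984 2 3
170 239:118 240:118 241:118 242:118 243:118 244:118 245:118 246:119 247:118 248:120 249:120 250:120 251:120 252:116 253:114 254:112 255:112 256:112 257:111 258:112 259:111 260:111 261:111 262:111 263:112 264:112 265:110 266:100 267:95 268:96 365:117 366:118 367:118 368:118 369:117 370:118 371:117 372:117 373:117 374:117 375:118 376:118 377:119 378:119 379:118 380:119 381:124 382:126 383:126 384:126 385:126 386:127 387:128 388:128 389:126 390:126 391:125 392:125 393:126 394:126 395:125 396:125 397:124 398:123 399:119
175 239:154 240:152 241:155 242:160 243:162 244:162 245:160 246:159 247:149 248:139 249:132 250:132 251:117 252:88 253:74 254:72 255:75 256:84 257:101 258:106 259:106 260:106 261:107 262:118 263:132 264:136 265:142 266:149 267:149 268:147 365:159 366:159 367:156 368:154 369:152 370:154 371:160 372:162 373:162 374:161 375:160 376:162 377:165 378:166 379:164 380:148 381:142 382:140 383:128 384:122 385:147 386:158 387:158 388:148 389:111 390:89 391:85 392:86 393:92 394:123 395:136 396:139 397:140 398:147 399:158
220 239:179 240:1
[... 309 characters left out ...]
 376:178 377:178 378:164 379:149 380:143 381:127 382:110 383:105 384:106 385:104 386:98 387:78 388:74 389:80 390:80 391:86 392:136 393:148 394:151 395:152 396:164 397:173 398:176 399:175
230 239:183 240:181 241:179 242:176 243:175 244:176 245:177 246:176 247:174 248:172 249:171 250:162 251:155 252:154 253:151 254:123 255:91 256:79 257:69 258:70 259:94 260:106 261:109 262:109 263:109 264:119 265:141 266:150 267:158 268:171 365:179 366:176 367:175 368:175 369:176 370:176 371:174 372:173 373:172 374:174 375:176 376:178 377:177 378:161 379:155 380:152 381:124 382:109 383:107 384:107 385:105 386:88 387:71 388:67 389:73 390:83 391:114 392:140 393:149 394:153 395:160 396:171 397:175 398:176 399:173
```

Run:
```python
from rack import *
p=shot('wrist')
fit(p,[258.3,301.1,343.9,386.6],232,[256,300.3,344.7,389],177,175,249)
go(.5834,-.2176,.33,1.603)
s=manip.read_state();print(s['eef_pos'],s['tool_rot'])
```

```text
slot yaws [0.0304 0.0333 0.0344 0.0354] row yaw 0.032421097592186296 spacing [0.0482 0.0482 0.0481]
len 0.08389814350908056 centres
[[ 0.442  -0.2255]
 [ 0.4901 -0.2239]
 [ 0.5383 -0.2224]
 [ 0.5864 -0.2209]]
shift [-0.0203  0.0714  0.0002] turn 0.0014 dist 0.074 rows 1.8 q [-0.37  0.2   0.26  1.64  0.    1.16]
[ 0.5113 -0.1997  0.3301] [3.1405 0.0005 1.6044]
```

Run:
```python
from rack import *
p=shot('wrist');s=manip.read_state();e=s['eef_pos'];g=cv2.cvtColor(p['frame'],7)
zc=e[2]+.0155
for dz in (-.137,-.08,-.026,.023):
    for dy in (.0345,.018): print(dz,dy,proj(p,[e[0]-.032*dy,e[1]+dy,zc+dz]))
for v in (190,205,220,235,250,300,400): print(v,list(map(int,g[v-1:v+2,296:346].mean(0))))
```

```text
-0.137 0.0345 [320.75723767 180.01336159]
-0.137 0.018 [320.74107808 204.15243339]
-0.08 0.0345 [320.88515071 194.10904238]
-0.08 0.018 [320.86219232 224.16255057]
-0.026 0.0345 [321.08878692 216.54921863]
-0.026 0.018 [321.05287122 255.66592578]
0.023 0.0345 [321.44032708 255.28802278]
0.023 0.018 [321.37601413 309.05459223]
190 [82, 86, 104, 109, 108, 109, 108, 114, 141, 154, 153, 144, 142, 149, 172, 176, 173, 155, 115, 96, 94, 95, 94, 95, 95, 94, 94, 94, 94, 99, 128, 168, 177, 176, 174, 175, 178, 180, 180, 169, 153, 147, 145, 122, 111, 109, 110, 114, 142, 156]
205 [107, 84, 102, 109, 109, 109, 108, 115, 148, 157, 156, 151, 147, 148, 168, 172, 140, 109, 101, 100, 101, 100, 101, 101, 101, 100, 101, 100, 101, 100, 101, 107, 140, 167, 173, 175, 178, 180, 180, 168, 151, 146, 148, 122, 109, 107, 107, 113, 142, 154]
220 [116, 85, 97, 104, 104, 105, 105, 105, 104, 106, 118, 142, 150, 153, 159, 130, 111, 109, 110, 108, 109, 109, 109, 110, 108, 109, 109, 109, 108, 109, 109, 109, 109, 117, 155, 171, 177, 178, 178, 162, 148, 144, 136, 115, 107, 106, 106, 106, 106, 106]
235 [129, 90, 92, 103, 
[... 203 characters left out ...]
, 107, 108, 107, 108, 107]
250 [119, 119, 118, 118, 117, 117, 118, 117, 118, 117, 117, 116, 117, 115, 116, 123, 126, 126, 126, 126, 126, 125, 126, 126, 126, 125, 126, 127, 126, 126, 126, 126, 127, 125, 119, 114, 116, 116, 117, 117, 119, 122, 124, 124, 124, 124, 124, 124, 125, 124]
300 [75, 43, 23, 24, 33, 38, 39, 41, 42, 44, 46, 45, 45, 47, 46, 45, 48, 47, 47, 46, 46, 47, 45, 47, 46, 47, 49, 46, 46, 46, 46, 45, 47, 46, 48, 47, 49, 47, 47, 46, 48, 45, 48, 44, 44, 42, 32, 24, 34, 80]
400 [161, 161, 160, 146, 106, 77, 69, 73, 76, 81, 84, 89, 91, 92, 90, 90, 90, 89, 87, 88, 87, 85, 86, 84, 85, 84, 84, 82, 82, 81, 81, 81, 80, 79, 77, 76, 76, 76, 76, 72, 70, 66, 66, 64, 63, 85, 133, 156, 160, 160]
```

Plate and TCP agree to within 0.5 px, so the wrist fit is good. Next I move over slot 3 and descend in stages.

```bash
python3 -m jog '[[[-0.007,0.024,0],0,0],[[-0.014,0.048,0],0,0],[[-0.0205,0.068,0],0,0],[[-0.022,0.073,0],0,0],[[-0.022,0.073,0.03],0,0],[[-0.022,0.073,0.06],0,0],[[-0.022,0.073,0.09],0,0],[[-0.022,0.073,0.12],0,0],[[-0.022,0.073,0.143],0,0],[[-0.022,0.073,0.143],0,0],[[-0.022,0.073,0.143],0,0]]'
python3 - <<'E'
from h import *
go(.585,-.2209,.131,1.603)
E
```

```text
t: 9.9
eef_pos: [0.5843, -0.2193, 0.186]
tool_rot: [-3.139, -0.001, 1.604]
ft_force: [-0.6, -0.4, -0.5]
grip_width: 0.013
grasp_force: 79.0
shift [-0.0017  0.0007  0.055 ] turn 0.001 dist 0.055 rows 1.3 q [-0.36  0.32  0.11  1.36 -0.    1.18]
```

```bash
python3 -m jog '[[[-0.0015,0.0005,0.01],0,0],[[-0.0015,0.0005,0.02],0,0],[[-0.0015,0.0005,0.028],0,0],[[-0.0015,0.0005,0.036],0,0],[[-0.0015,0.0005,0.036],0,0]]';python3 -m jog '[[[0,0,0.008],0,0],[[0,0,0.014],0,0],[[0,0,0.019],0,0],[[0,0,0.021],0,0],[[0,0,0.021],0,0],[[0,0,0.021],0,0]]'
```

```text
t: 10.32
eef_pos: [0.5854, -0.2211, 0.1484]
tool_rot: [-3.139, -0.001, 1.604]
ft_force: [-0.4, -0.3, -1.6]
grip_width: 0.0129
grasp_force: 79.0
t: 10.82
eef_pos: [0.5862, -0.2214, 0.1309]
tool_rot: [3.14, 0.001, 1.604]
ft_force: [-2.2, 2.0, 9.0]
grip_width: 0.0134
grasp_force: 80.4
```

Red is seated, with 9 N upward at z=0.131. I'll release it, rise, and work out the move to blue.

```bash
python3 -m jog '[[[0,0,0],0,0.04],[[0,0,0],0,0.04],[[0,0,0],0,0.04],[[0,0,-0.02],0,0.04],[[0,0,-0.05],0,0.04],[[0,0,-0.09],0,0.04],[[0,0,-0.13],0,0.04],[[0,0,-0.14],0,0.04],[[0,0,-0.14],0,0.04],[[0,0,-0.14],0,0.04]]';python3 -c "
from h import *
b=shot('top','t6.png')
r=grip_px(b,'red',(410,160,490,280));print(r, at(b,*r[0],2,.165) if r else 0)
go(.52,.145,.27,1.704)"
```

```text
t: 11.65
eef_pos: [0.5865, -0.2216, 0.2693]
tool_rot: [3.141, 0.0, 1.604]
ft_force: [0.8, 0.7, 0.1]
grip_width: 0.0399
grasp_force: 0.0
(array([457.32539683, 185.94444444]), array([449, 182,  18,   9, 126], dtype=int32)) [ 0.58046918 -0.21945192  0.165     ]
shift [ 0.3684 -0.0539 -0.0018] turn -0.1002 dist 0.372 rows 8.9 q [-0.36  0.33  0.3   1.54 -0.    1.18]
```

```bash
python3 -m jog '[[[0.02,-0.003,0],0,0.045],[[0.06,-0.009,0],0,0.045],[[0.1,-0.015,0],-0.02,0.045],[[0.14,-0.02,0],-0.04,0.045],[[0.18,-0.026,0],-0.06,0.045],[[0.22,-0.032,0],-0.1,0.045],[[0.26,-0.038,0],-0.1,0.045],[[0.3,-0.044,0],-0.1,0.045],[[0.335,-0.049,0],-0.1,0.045],[[0.36,-0.0525,0],-0.1,0.045],[[0.3685,-0.054,0],-0.1,0.045],[[0.3685,-0.054,0],-0.1,0.045],[[0.3685,-0.054,0],-0.1,0.045],[[0.3685,-0.054,0],-0.1,0.045]]';python3 - <<'E'
from h import *
np.set_printoptions(precision=4,suppress=True)
w=shot('wrist','w7.png');x=grip_px(w,'blue',(260,120,380,420));print(x,at(w,*x[0],2,.21))
go(.5205,.144,.171,1.704)
E
```

```text
t: 12.87
eef_pos: [0.52, 0.144, 0.2685]
tool_rot: [-3.14, 0.001, 1.703]
ft_force: [-0.6, -0.3, -0.8]
grip_width: 0.0452
grasp_force: 0.0
(array([319.0027, 246.4987]), array([ 307,  207,   25,   79, 1873], dtype=int32)) [0.5181 0.1509 0.21  ]
shift [0.0002 0.0005 0.0977] turn -0.0019 dist 0.098 rows 2.3 q [ 0.27  0.16  0.08  1.49 -0.    1.71]
```

```bash
python3 -m jog '[[[0,0,0.035],0,0.045],[[0,0,0.07],0,0.045],[[0,0,0.09],0,0.045],[[0,0,0.098],0,0.045],[[0,0,0.098],0,0.045],[[0,0,0.098],0,0.0],[[0,0,0.098],0,0.0],[[0,0,0.098],0,0.0],[[0,0,0.098],0,0.0],[[0,0,0.098],0,0.0],[[0,0,0.098],0,0.0],[[0,0,0.098],0,0.0]]' 80;python3 -m jog '[[[0,0,-0.008],0,0],[[0,0,-0.016],0,0],[[0,0,-0.022],0,0],[[0,0,-0.022],0,0],[[0,0,-0.022],0,0]]'; python3 -m jog '[[[-0.006,0,0],0,0],[[-0.012,0,0],0,0],[[-0.0175,0,0],0,0],[[-0.0175,0,0],0,0],[[-0.0175,0,0],0,0]]';python3 -m jog '[[[0,-0.008,0],0,0],[[0,-0.016,0],0,0],[[0,-0.024,0],0,0],[[0,-0.024,0],0,0]]'
```

```text
t: 13.92
eef_pos: [0.5211, 0.1453, 0.1731]
tool_rot: [3.138, 0.0, 1.704]
ft_force: [0.6, -0.6, 6.3]
grip_width: 0.0129
grasp_force: 79.0
t: 14.33
eef_pos: [0.5202, 0.1453, 0.1938]
tool_rot: [3.141, -0.0, 1.704]
ft_force: [-0.4, -0.3, -1.8]
grip_width: 0.0133
grasp_force: 78.2
t: 14.75
eef_pos: [0.5223, 0.1272, 0.1931]
tool_rot: [-3.141, -0.0, 1.703]
ft_force: [-0.4, 0.3, -2.0]
grip_width: 0.0134
grasp_force: 78.2
t: 15.08
eef_pos: [0.4967, 0.1245, 0.1936]
tool_rot: [-3.141, -0.0, 1.704]
ft_force: [1.3, -0.4, -1.8]
grip_width: 0.013
grasp_force: 78.4
```

```bash
python3 -m jog '[[[0,-0.015,0],0,0],[[0,-0.03,0],0,0],[[0,-0.045,0],0,0],[[0,-0.06,-0.01],0,0],[[0,-0.06,-0.04],0,0],[[0,-0.06,-0.07],0,0],[[-0.01,-0.06,-0.1],0,0],[[-0.035,-0.065,-0.12],0,0],[[-0.065,-0.07,-0.136],0,0],[[-0.095,-0.073,-0.136],0.02,0],[[-0.125,-0.077,-0.136],0.04,0],[[-0.155,-0.08,-0.136],0.06,0],[[-0.185,-0.084,-0.136],0.08,0],[[-0.215,-0.088,-0.136],0.1,0],[[-0.245,-0.092,-0.136],0.1,0],[[-0.27,-0.08,-0.136],0.1,0],[[-0.295,-0.06,-0.136],0.1,0],[[-0.315,-0.04,-0.136],0.1,0],[[-0.3237,-0.0275,-0.136],0.1,0],[[-0.3237,-0.0275,-0.136],0.1,0]]'; python3 -m jog '[[[0,0,0],0,0],[[0,0,0],0,0],[[0,0,0],0,0],[[0,0,0],0,0]]'
cat > view.py <<'E'
from rack import *
import sys
p=shot('wrist',sys.argv[1]);n=cv2.cvtColor(p['frame'],7);o=cv2.imread('pics/w5.png',0)
for nm,(c0,c1) in {'L':(222,305),'R':(335,422)}.items():
    t=o[158:261,c0:c1];r=cv2.matchTemplate(n[100:320,150:480],t,5);_,v,_,l=cv2.minMaxLoc(r);print(nm,round(v,3),l[0]+150-c0,l[1]+100-158)
for v in (177,232): 
    k=n[v-2:v+3].mean(0);print(v,' '.join(f'{i}:{int(k[i])}' for i in list(range(242,275))))
    if len(sys.argv)>2: print(v,' '.join(f'{i}:{int(k[i])}' for i in list(range(372,408))))
s=manip.read_state();print(s['eef_pos'],s['tool_rot'],s['t'])
E
python3 view.py w8.png 1
```

```text
t: 16.75
eef_pos: [0.5161, -0.2014, 0.3277]
tool_rot: [-3.141, -0.0, 1.603]
ft_force: [-0.7, -0.1, -1.3]
grip_width: 0.0132
grasp_force: 78.7
t: 17.08
eef_pos: [0.5135, -0.1992, 0.3301]
tool_rot: [3.141, 0.0, 1.604]
ft_force: [-0.2, -0.2, -0.4]
grip_width: 0.0135
grasp_force: 78.7
L 0.964 -22 -6
R 0.788 -108 -6
177 242:146 243:161 244:174 245:175 246:171 247:166 248:165 249:164 250:163 251:161 252:161 253:162 254:162 255:161 256:159 257:157 258:156 259:157 260:161 261:165 262:164 263:163 264:162 265:164 266:167 267:168 268:167 269:150 270:134 271:129 272:127 273:107 274:78
177 372:87 373:95 374:98 375:105 376:134 377:167 378:176 379:175 380:174 381:174 382:174 383:175 384:174 385:171 386:169 387:168 388:169 389:173 390:177 391:177 392:176 393:173 394:170 395:154 396:147 397:145 398:145 399:173 400:186 401:188 402:188 403:188 404:188 405:189 406:189 407:188
232 242:101 243:118 244:142 245:152 246:165 247:173 248:173 249:170 250:172 251:174 252:176 253:174 254:172 255:177 256:181 257:182 258:179 259:176 260:175 261:174 262:176 263:176 264:175 265:173 266:172 267:174 268:176 269:177 270:177 271:165 272:157 273:154 274:151
232 372:149 373:155 374:165 375:173 376:175 377:174 378:172 379:175 380:181 381:182 382:180 383:177 384:175 385:174 386:175 387:176 388:175 389:173 390:172 391:171 392:160 393:155 394:164 395:184 396:189 397:189 398:189 399:189 400:189 401:189 402:189 403:189 404:189 405:189 406:189 407:189
[ 0.51364761 -0.19926996  0.33002856] [3.14064104e+00 4.04128221e-04 1.60442924e+00] 17.1333
```

View pics/w8.png

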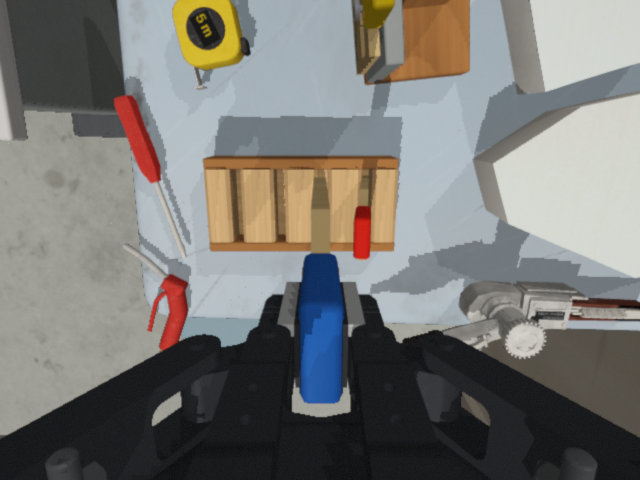

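Red stands in the slot at (363,230), but the rack has been knocked about 20 mm towards the robot. I'll refit before placing blue in slot 2.

Run:
```python
from rack import *
p=shot('wrist')
fit(p,[236.8,279.5,322.2,364.8],232,[234,278.3,322.6,367],177,169,243)
go(.5150,-.2190,.19,1.603)
```

```text
slot yaws [0.0246 0.0256 0.0266 0.024 ] row yaw 0.032447375308569656 spacing [0.0481 0.0481 0.0481]
len 0.0832169928560545 centres
[[ 0.42   -0.219 ]
 [ 0.4681 -0.2175]
 [ 0.5162 -0.2159]
 [ 0.5642 -0.2144]]
shift [-0.0196  0.0005  0.14  ] turn 0.0013 dist 0.141 rows 3.4 q [-0.37  0.2   0.27  1.64 -0.    1.17]
```

```bash
python3 -m jog '[[[-0.01,0.001,0.02],0,0],[[-0.0165,0.0016,0.05],0,0],[[-0.0165,0.0016,0.08],0,0],[[-0.0165,0.0016,0.11],0,0],[[-0.0165,0.0016,0.135],0,0],[[-0.0165,0.0016,0.145],0,0],[[-0.0165,0.0016,0.145],0,0],[[-0.0165,0.0016,0.145],0,0]]'; python3 -c "
from h import *
go(.516,-.216,.131,1.603)"
```

```text
t: 17.85
eef_pos: [0.5163, -0.2162, 0.1852]
tool_rot: [3.141, 0.0, 1.604]
ft_force: [-0.0, -0.1, 0.2]
grip_width: 0.013
grasp_force: 78.5
shift [ 0.0002 -0.0003  0.0542] turn 0.001 dist 0.054 rows 1.3 q [-0.4   0.19 -0.06  1.32 -0.    1.14]
```

```bash
python3 -m jog '[[[0,0,0.01],0,0],[[0,0,0.02],0,0],[[0,0,0.028],0,0],[[0,0,0.036],0,0],[[0,0,0.036],0,0]]';python3 -m jog '[[[0,0,0.008],0,0],[[0,0,0.014],0,0],[[0,0,0.018],0,0],[[0,0,0.02],0,0],[[0,0,0.02],0,0],[[0,0,0.02],0,0]]'
```

```text
t: 18.27
eef_pos: [0.5156, -0.216, 0.1463]
tool_rot: [-3.139, -0.001, 1.604]
ft_force: [0.9, -0.2, -2.0]
grip_width: 0.0131
grasp_force: 78.6
t: 18.77
eef_pos: [0.5166, -0.2164, 0.1314]
tool_rot: [3.139, 0.001, 1.604]
ft_force: [-4.6, 1.7, 18.2]
grip_width: 0.013
grasp_force: 81.3
```

Blue is seated. I'll release it and move to green.

```bash
python3 -m jog '[[[0,0,0],0,0.035],[[0,0,0],0,0.035],[[0,0,0],0,0.035],[[0,0,-0.02],0,0.035],[[0,0,-0.05],0,0.035],[[0,0,-0.09],0,0.035],[[0,0,-0.13],0,0.035],[[0,0,-0.14],0,0.04],[[0,0,-0.14],0,0.04],[[0,0,-0.14],0,0.04]]';python3 -c "
from h import *
go(.5331,.0497,.27,1.704)"
```

```text
t: 19.6
eef_pos: [0.5167, -0.2165, 0.2681]
tool_rot: [3.141, 0.0, 1.604]
ft_force: [0.5, 0.4, -0.9]
grip_width: 0.0399
grasp_force: 0.0
shift [ 0.2655  0.0251 -0.0019] turn -0.1002 dist 0.267 rows 6.4 q [-0.4   0.2   0.13  1.5   0.    1.14]
```

```bash
python3 -m jog '[[[0.02,0.002,0],0,0.045],[[0.06,0.006,0],-0.02,0.045],[[0.1,0.01,0],-0.04,0.045],[[0.14,0.014,0],-0.06,0.045],[[0.18,0.018,0],-0.08,0.045],[[0.22,0.021,0],-0.1,0.045],[[0.25,0.024,0],-0.1,0.045],[[0.2655,0.025,0],-0.1,0.045],[[0.2655,0.025,0],-0.1,0.045],[[0.2655,0.025,0],-0.1,0.045],[[0.2655,0.025,0],-0.1,0.045]]';python3 - <<'E'
from h import *
np.set_printoptions(precision=4,suppress=True)
w=shot('wrist','w9.png');x=grip_px(w,'green',(260,120,380,420));print(x,at(w,*x[0],2,.21))
go(.5331,.0497,.171,1.704)
E
```

```text
t: 20.52
eef_pos: [0.5321, 0.0493, 0.2668]
tool_rot: [-3.139, 0.0, 1.704]
ft_force: [0.2, -0.7, 0.6]
grip_width: 0.045
grasp_force: 0.0
(array([320.0954, 246.715 ]), array([ 308,  207,   25,   79, 1877], dtype=int32)) [0.5307 0.0567 0.21  ]
shift [0.0006 0.0012 0.0962] turn -0.0012 dist 0.096 rows 2.3 q [ 0.09  0.15  0.07  1.49 -0.    1.53]
```

```bash
python3 -m jog '[[[0,0,0.035],0,0.045],[[0,0,0.07],0,0.045],[[0.001,0,0.09],0,0.045],[[0.001,0,0.098],0,0.045],[[0.001,0,0.098],0,0.045],[[0.001,0,0.098],0,0.0],[[0.001,0,0.098],0,0.0],[[0.001,0,0.098],0,0.0],[[0.001,0,0.098],0,0.0],[[0.001,0,0.098],0,0.0],[[0.001,0,0.098],0,0.0],[[0.001,0,0.098],0,0.0]]' 80;python3 -m jog '[[[0,0,-0.008],0,0],[[0,0,-0.016],0,0],[[0,0,-0.022],0,0],[[0,0,-0.022],0,0],[[0,0,-0.022],0,0]]'; python3 -m jog '[[[-0.006,0,0],0,0],[[-0.012,0,0],0,0],[[-0.0175,0,0],0,0],[[-0.0175,0,0],0,0],[[-0.0175,0,0],0,0]]';python3 -m jog '[[[0,-0.008,0],0,0],[[0,-0.016,0],0,0],[[0,-0.024,0],0,0],[[0,-0.024,0],0,0]]'
```

```text
t: 21.57
eef_pos: [0.5336, 0.0508, 0.1721]
tool_rot: [3.138, 0.001, 1.704]
ft_force: [1.5, -1.5, 6.5]
grip_width: 0.0132
grasp_force: 78.9
t: 21.98
eef_pos: [0.5327, 0.051, 0.1928]
tool_rot: [3.141, -0.0, 1.704]
ft_force: [0.0, 0.4, -1.5]
grip_width: 0.0133
grasp_force: 78.2
t: 22.4
eef_pos: [0.5347, 0.0329, 0.192]
tool_rot: [-3.141, -0.0, 1.703]
ft_force: [-0.5, 0.1, -1.1]
grip_width: 0.013
grasp_force: 78.2
t: 22.73
eef_pos: [0.5091, 0.0302, 0.1926]
tool_rot: [-3.141, -0.0, 1.704]
ft_force: [0.1, -0.7, -1.1]
grip_width: 0.0129
grasp_force: 78.3
```

```bash
python3 -m jog '[[[0,-0.015,0],0,0],[[0,-0.03,0],0,0],[[0,-0.045,0],0,0],[[0,-0.06,-0.01],0,0],[[0,-0.06,-0.04],0,0],[[0,-0.06,-0.07],0,0],[[-0.01,-0.06,-0.1],0,0],[[-0.035,-0.065,-0.12],0,0],[[-0.065,-0.07,-0.136],0.02,0],[[-0.095,-0.075,-0.136],0.04,0],[[-0.125,-0.08,-0.136],0.06,0],[[-0.155,-0.085,-0.136],0.08,0],[[-0.185,-0.09,-0.136],0.1,0],[[-0.21,-0.094,-0.136],0.1,0],[[-0.2193,-0.095,-0.136],0.1,0],[[-0.2193,-0.095,-0.136],0.1,0],[[-0.2193,-0.095,-0.136],0.1,0],[[-0.2193,-0.095,-0.136],0.1,0],[[-0.2193,-0.095,-0.136],0.1,0],[[-0.2193,-0.095,-0.136],0.1,0]]'
python3 - <<'E'
from rack import *
p=shot('wrist','w10.png');s=manip.read_state();print(s['eef_pos'],s['tool_rot'])
C=np.array([[.42,-.219],[.4681,-.2175],[.5162,-.2159],[.5642,-.2144]])
for c in C: print(proj(p,[*c,.046]))
n=cv2.cvtColor(p['frame'],7)
f=cv2.imread('pics/w10.png')[140:280,260:500];cv2.imwrite('pics/w10c.png',cv2.resize(f,(800,467),interpolation=2))
for v in (177,228): print(v,' '.join(f'{i}:{int(x)}' for i,x in enumerate(n[v-2:v+3].mean(0)) if 265<i<385))
E
```

```text
t: 24.4
eef_pos: [0.446, -0.1986, 0.3286]
tool_rot: [3.141, 0.0, 1.606]
ft_force: [-0.9, -0.1, -0.8]
grip_width: 0.0131
grasp_force: 78.4
[ 0.44600004 -0.19870367  0.32852833] [3.14118256e+00 5.72872483e-05 1.60537184e+00]
[296.61439036 209.82974934]
[340.12787846 209.93468289]
[383.63886818 209.95096624]
[427.04608025 210.05288882]
177 266:162 267:156 268:163 269:180 270:187 271:188 272:186 273:184 274:185 275:186 276:186 277:184 278:182 279:178 280:176 281:179 282:186 283:188 284:188 285:186 286:185 287:174 288:161 289:157 290:154 291:131 292:92 293:94 294:115 295:120 296:120 297:120 298:121 299:125 300:153 301:167 302:164 303:155 304:154 305:161 306:182 307:188 308:187 309:185 310:183 311:182 312:180 313:159 314:134 315:127 316:126 317:126 318:125 319:125 320:124 321:123 322:124 323:127 324:128 325:140 326:166 327:173 328:177 329:178 330:178 331:171 332:149 333:139 334:138 335:132 336:125 337:122 338:122 339:122 340:122 341:130 342:164 343:170 344:146 345:113 346:126 347:145 348:152 349:156 350:168 351:174 352:174 353:172 354:173 355:175 356:175 357:174 358:172 359:172 360:173 361
[... 429 characters left out ...]
:117 297:118 298:118 299:118 300:117 301:118 302:122 303:148 304:158 305:164 306:177 307:181 308:179 309:177 310:170 311:148 312:140 313:139 314:138 315:139 316:139 317:139 318:138 319:139 320:138 321:138 322:139 323:138 324:138 325:139 326:139 327:138 328:139 329:145 330:178 331:176 332:167 333:164 334:155 335:130 336:119 337:118 338:118 339:118 340:119 341:118 342:117 343:105 344:89 345:121 346:149 347:157 348:162 349:169 350:172 351:170 352:169 353:172 354:173 355:174 356:173 357:175 358:186 359:192 360:192 361:190 362:186 363:181 364:179 365:180 366:176 367:173 368:171 369:169 370:172 371:174 372:176 373:174 374:160 375:149 376:142 377:109 378:81 379:85 380:90 381:90 382:85 383:86 384:88
```

View pics/w10c.png

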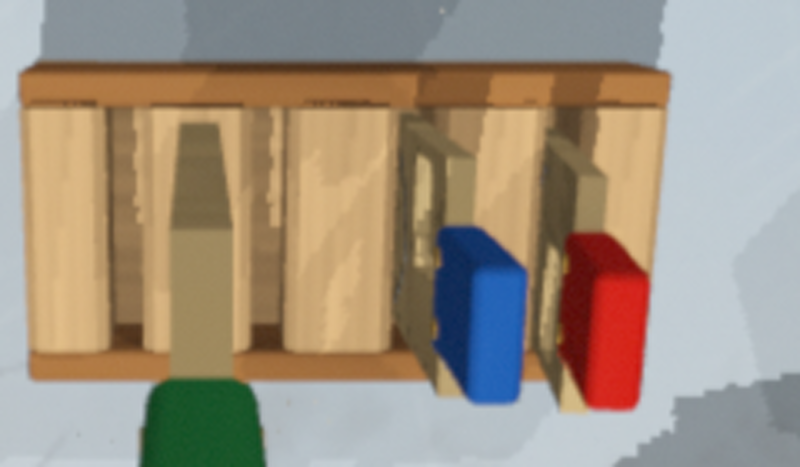

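Blue and red stand upright in slots 2 and 3. The rack is where it was last measured, and slot 1 is centred at u≈340. I'll place green there.

```bash
python3 -m jog '[[[-0.01,0.012,0.01],0,0],[[-0.0195,0.0217,0.03],0,0],[[-0.0195,0.0217,0.06],0,0],[[-0.0195,0.0217,0.09],0,0],[[-0.0195,0.0217,0.12],0,0],[[-0.0195,0.0217,0.14],0,0],[[-0.0195,0.0217,0.143],0,0],[[-0.0195,0.0217,0.143],0,0],[[-0.0195,0.0217,0.143],0,0]]'; python3 -c "
from h import *
go(.4682,-.2175,.131,1.603)"
```

```text
t: 25.2
eef_pos: [0.4687, -0.2183, 0.1866]
tool_rot: [3.14, 0.001, 1.604]
ft_force: [-0.2, 0.3, -1.7]
grip_width: 0.0131
grasp_force: 78.5
shift [ 0.0009 -0.0006  0.0556] turn 0.0014 dist 0.056 rows 1.3 q [-0.44  0.11 -0.15  1.3  -0.    1.1 ]
```

```bash
python3 -m jog '[[[0,0,0.01],0,0],[[0,0,0.02],0,0],[[0,0,0.028],0,0],[[0,0,0.037],0,0],[[0,0,0.037],0,0]]';python3 -m jog '[[[0,0,0.008],0,0],[[0,0,0.014],0,0],[[0,0,0.018],0,0],[[0,0,0.02],0,0],[[0,0,0.02],0,0],[[0,0,0.02],0,0]]'
```

```text
t: 25.62
eef_pos: [0.4675, -0.218, 0.1461]
tool_rot: [-3.14, -0.001, 1.604]
ft_force: [0.1, -0.1, -2.0]
grip_width: 0.013
grasp_force: 78.4
t: 26.12
eef_pos: [0.4683, -0.2184, 0.1304]
tool_rot: [3.14, 0.001, 1.604]
ft_force: [-4.5, 2.9, 13.8]
grip_width: 0.013
grasp_force: 80.7
```

```bash
python3 -m jog '[[[0,0,0],0,0.035],[[0,0,0],0,0.035],[[0,0,0],0,0.035],[[0,0,-0.02],0,0.035],[[0,0,-0.05],0,0.035],[[0,0,-0.09],0,0.035],[[0,0,-0.13],0,0.035],[[0,0,-0.14],0,0.04],[[0,0,-0.14],0,0.04],[[0,0,-0.14],0,0.04]]';python3 -c "
from h import *
go(.5450,-.0448,.27,1.704)"
```

```text
t: 26.95
eef_pos: [0.4686, -0.2186, 0.2681]
tool_rot: [3.141, 0.0, 1.604]
ft_force: [0.0, -1.1, -0.6]
grip_width: 0.0398
grasp_force: 0.0
shift [ 0.1712  0.0821 -0.0019] turn -0.1002 dist 0.19 rows 4.6 q [-0.44  0.11  0.03  1.48 -0.    1.1 ]
```

```bash
python3 -m jog '[[[0.02,0.01,0],0,0.045],[[0.055,0.026,0],-0.02,0.045],[[0.09,0.043,0],-0.05,0.045],[[0.125,0.06,0],-0.08,0.045],[[0.155,0.075,0],-0.1,0.045],[[0.171,0.082,0],-0.1,0.045],[[0.171,0.082,0],-0.1,0.045],[[0.171,0.082,0],-0.1,0.045],[[0.171,0.082,0],-0.1,0.045]]';python3 - <<'E'
from h import *
np.set_printoptions(precision=4,suppress=True)
w=shot('wrist','w11.png');x=grip_px(w,'yellow',(260,120,380,420));print(x,at(w,*x[0],2,.21))
go(.5450,-.0448,.171,1.704)
E
```

```text
t: 27.7
eef_pos: [0.5438, -0.0452, 0.2668]
tool_rot: [-3.139, -0.0, 1.704]
ft_force: [0.3, -0.2, -0.4]
grip_width: 0.0449
grasp_force: 0.0
(array([322.6569, 245.7544]), array([ 310,  205,   26,   81, 1979], dtype=int32)) [ 0.5437 -0.0371  0.21  ]
shift [0.0006 0.0015 0.0963] turn -0.0012 dist 0.096 rows 2.3 q [-0.08  0.17  0.09  1.49 -0.    1.36]
```

Consistent with the others. For yellow: lift, then shift left (+tool x), then pull.

```bash
python3 -m jog '[[[0,0.001,0.035],0,0.045],[[0.001,0.0015,0.07],0,0.045],[[0.001,0.0015,0.09],0,0.045],[[0.001,0.0015,0.098],0,0.045],[[0.001,0.0015,0.098],0,0.045],[[0.001,0.0015,0.098],0,0.0],[[0.001,0.0015,0.098],0,0.0],[[0.001,0.0015,0.098],0,0.0],[[0.001,0.0015,0.098],0,0.0],[[0.001,0.0015,0.098],0,0.0],[[0.001,0.0015,0.098],0,0.0],[[0.001,0.0015,0.098],0,0.0]]' 80;python3 -m jog '[[[0,0,-0.008],0,0],[[0,0,-0.016],0,0],[[0,0,-0.022],0,0],[[0,0,-0.022],0,0],[[0,0,-0.022],0,0]]'; python3 -m jog '[[[0.006,0,0],0,0],[[0.012,0,0],0,0],[[0.0175,0,0],0,0],[[0.0175,0,0],0,0],[[0.0175,0,0],0,0]]';python3 -m jog '[[[0,-0.008,0],0,0],[[0,-0.016,0],0,0],[[0,-0.024,0],0,0],[[0,-0.024,0],0,0]]'
```

```text
t: 28.75
eef_pos: [0.5471, -0.0439, 0.1722]
tool_rot: [3.138, 0.001, 1.704]
ft_force: [1.0, -1.4, 6.4]
grip_width: 0.0133
grasp_force: 78.9
t: 29.17
eef_pos: [0.5462, -0.0436, 0.1928]
tool_rot: [3.141, 0.0, 1.704]
ft_force: [0.7, 0.4, -0.8]
grip_width: 0.0131
grasp_force: 78.2
t: 29.58
eef_pos: [0.5434, -0.0257, 0.1921]
tool_rot: [-3.141, 0.0, 1.705]
ft_force: [-0.3, -0.6, -1.5]
grip_width: 0.0132
grasp_force: 78.2
t: 29.92
eef_pos: [0.5179, -0.0298, 0.1926]
tool_rot: [-3.141, 0.0, 1.703]
ft_force: [0.4, -0.0, -0.9]
grip_width: 0.0129
grasp_force: 78.4
```

```bash
python3 -m jog '[[[0,-0.015,0],0,0],[[0,-0.03,0],0,0],[[0,-0.045,0],0,0],[[0,-0.06,-0.01],0,0],[[0,-0.06,-0.04],0,0],[[0,-0.06,-0.07],0,0],[[-0.01,-0.065,-0.1],0,0],[[-0.035,-0.07,-0.12],0.02,0],[[-0.065,-0.08,-0.136],0.04,0],[[-0.095,-0.085,-0.136],0.06,0],[[-0.125,-0.09,-0.136],0.08,0],[[-0.15,-0.094,-0.136],0.1,0],[[-0.1587,-0.096,-0.136],0.1,0],[[-0.1587,-0.096,-0.136],0.1,0],[[-0.1587,-0.096,-0.136],0.1,0],[[-0.1587,-0.096,-0.136],0.1,0],[[-0.1587,-0.096,-0.136],0.1,0]]'
python3 - <<'E'
from rack import *
p=shot('wrist','w12.png');s=manip.read_state();print(s['eef_pos'],s['tool_rot'])
for c in [[.42,-.219],[.4681,-.2175]]: print(proj(p,[*c,.046]))
n=cv2.cvtColor(p['frame'],7)
for v in (177,228): print(v,' '.join(f'{i}:{int(x)}' for i,x in enumerate(n[v-2:v+3].mean(0)) if 265<i<312))
k=n[:,275:284].mean(1);print(' '.join(f'{i}:{int(k[i])}' for i in list(range(155,182))+list(range(236,262))))
k=cv2.imread('pics/w10.png',0)[:,275:284].mean(1);print(' '.join(f'{i}:{int(k[i])}' for i in list(range(155,182))+list(range(236,262))))
go(.42,-.219,.19,1.603)
E
```

```text
t: 31.33
eef_pos: [0.4457, -0.1983, 0.3285]
tool_rot: [3.141, -0.0, 1.605]
ft_force: [-0.2, 0.4, -1.6]
grip_width: 0.0135
grasp_force: 78.6
[ 0.44572758 -0.19835879  0.32851125] [ 3.14126045e+00 -1.04995040e-04  1.60555812e+00]
[296.90307571 210.09816988]
[340.41387751 210.20016371]
177 266:166 267:155 268:159 269:176 270:186 271:187 272:186 273:185 274:184 275:186 276:186 277:185 278:182 279:180 280:178 281:178 282:184 283:188 284:188 285:187 286:184 287:179 288:164 289:158 290:156 291:143 292:101 293:88 294:112 295:119 296:120 297:120 298:120 299:125 300:151 301:162 302:164 303:156 304:153 305:159 306:177 307:186 308:187 309:186 310:186 311:187
228 266:194 267:191 268:170 269:162 270:167 271:180 272:186 273:187 274:186 275:183 276:188 277:193 278:193 279:191 280:188 281:186 282:185 283:187 284:188 285:186 286:184 287:182 288:179 289:169 290:165 291:163 292:143 293:106 294:91 295:110 296:117 297:118 298:118 299:117 300:118 301:118 302:121 303:141 304:154 305:161 306:167 307:172 308:172 309:168 310:159 311:145
155:144 156:144 157:138 158:120 159:88 160:74 161:85 162:112 163:128 164:1
[... 169 characters left out ...]
240:188 241:188 242:188 243:188 244:188 245:173 246:127 247:126 248:132 249:132 250:132 251:132 252:131 253:137 254:165 255:192 256:195 257:194 258:194 259:194 260:194 261:194
155:143 156:142 157:135 158:108 159:76 160:75 161:91 162:115 163:129 164:131 165:132 166:131 167:131 168:130 169:120 170:102 171:111 172:140 173:179 174:182 175:182 176:182 177:182 178:182 179:182 180:182 181:183 236:187 237:187 238:187 239:187 240:187 241:187 242:187 243:187 244:181 245:157 246:125 247:123 248:131 249:131 250:132 251:131 252:130 253:138 254:166 255:192 256:194 257:194 258:193 259:193 260:193 261:193
shift [-0.0197 -0.0265  0.1385] turn 0.0026 dist 0.142 rows 3.4 q [-0.42  0.08  0.12  1.61  0.    1.12]
```

The rack hasn't moved: slot 0 measures u≈296.7 and was predicted at 296.9. I'll place yellow there.

```bash
python3 -m jog '[[[-0.01,-0.012,0.01],0,0],[[-0.0195,-0.0265,0.03],0,0],[[-0.0195,-0.0265,0.06],0,0],[[-0.0195,-0.0265,0.09],0,0],[[-0.0195,-0.0265,0.12],0,0],[[-0.0195,-0.0265,0.14],0,0],[[-0.0195,-0.0265,0.143],0,0],[[-0.0195,-0.0265,0.143],0,0],[[-0.0195,-0.0265,0.143],0,0]]'; python3 -c "
from h import *
go(.42,-.219,.131,1.603)"
```

```text
t: 32.13
eef_pos: [0.4204, -0.2196, 0.1866]
tool_rot: [3.14, 0.001, 1.605]
ft_force: [-0.3, 0.2, -1.0]
grip_width: 0.0128
grasp_force: 78.5
shift [ 0.0007 -0.0005  0.0556] turn 0.0017 dist 0.056 rows 1.3 q [-0.48  0.03 -0.24  1.3   0.    1.06]
```

```bash
python3 -m jog '[[[0,0,0.01],0,0],[[0,0,0.02],0,0],[[0,0,0.028],0,0],[[0,0,0.037],0,0],[[0,0,0.037],0,0]]';python3 -m jog '[[[0,0,0.008],0,0],[[0,0,0.014],0,0],[[0,0,0.018],0,0],[[0,0,0.02],0,0],[[0,0,0.02],0,0],[[0,0,0.02],0,0]]'
```

```text
t: 32.55
eef_pos: [0.4193, -0.2195, 0.1463]
tool_rot: [-3.14, -0.001, 1.604]
ft_force: [1.5, -0.2, -2.4]
grip_width: 0.0128
grasp_force: 78.5
t: 33.05
eef_pos: [0.4199, -0.2198, 0.1305]
tool_rot: [3.14, 0.001, 1.604]
ft_force: [-5.9, 3.3, 16.6]
grip_width: 0.0133
grasp_force: 81.0
```

```bash
python3 -m jog '[[[0,0,0],0,0.035],[[0,0,0],0,0.035],[[0,0,0],0,0.035],[[0,0,-0.02],0,0.035],[[0,0,-0.05],0,0.035],[[0,0,-0.09],0,0.035],[[0,0,-0.13],0,0.035],[[0,0,-0.16],0,0.04],[[0.03,0.03,-0.19],0,0.04],[[0.06,0.06,-0.2],0,0.04],[[0.06,0.06,-0.2],0,0.04],[[0.06,0.06,-0.2],0,0.04],[[0.06,0.06,-0.2],0,0.04],[[0.06,0.06,-0.2],0,0.04]]';python3 - <<'E'
from rack import *
p=shot('wrist','w13.png');b=shot('top');a=shot('side')
f=np.hstack([p['frame'][120:420,150:550],cv2.resize(a['frame'][180:300,290:450],(400,300))]);cv2.imwrite('pics/f.png',f[:,:,::-1])
np.set_printoptions(precision=4,suppress=True)
for c in HUE:
    x=grip_px(b,c,(410,160,490,280));y=grip_px(a,c,(310,190,400,260))
    if x and y: print(c,x[1],y[1],tri([(b,*x[0]),(a,*y[0])]))
E
```

```text
t: 34.22
eef_pos: [0.4771, -0.1582, 0.3273]
tool_rot: [-3.14, -0.0, 1.604]
ft_force: [-0.3, 0.2, -0.5]
grip_width: 0.04
grasp_force: 0.0
blue [449 215   1   2   2] [349 193   5  19  80] [ 0.5109 -0.1987  0.1488]
```

View pics/f.png

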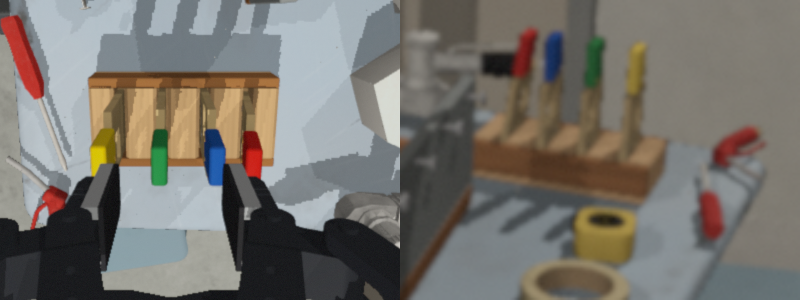

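All four templates stand in their slots with tops in line. Wrist half of the picture: yellow (105,152), green (160,157), blue (214,157), red (252,155). Side half: no template stands proud of the others. The gripper is clear.

```bash
python3 -c "
from plant import finish_job
print(finish_job())"
```

```text
the job is handed in; nothing more can be done
None
```

All four templates (red, blue, green, yellow) are off the board and stand upright and fully down in rack slots 3, 2, 1 and 0; no bystander was touched and the job is handed in, though the hand-in returned no verdict.

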